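# Push the bone blank up to the red line

## Task

On the dark marking plate lie three carving blanks. Push the cream bone one across the plate, away from the robot, until its far long edge meets the red line and lies along it, and leave it there. Slide it flat on the plate without lifting it, do not run well past the line, and leave the dark brown and the grey-green blank where they are.

Things in the scene. Friction and masses are not known exactly. Their poses are not given: they have to be found in the camera images.
- bone: the cream bone blank to be pushed: a loose flat block, 54 mm along its own x, 84 mm along its own y, 28 mm high, with a round boss 5 mm higher on top; 0.17 to 0.34 kg. Origin: centre of its underside, z up. Its +x points away from the robot, within 13 degrees of square to the line; its far long edge is 27 mm from the origin along +x. It slides with plain friction; nothing stops it at the line.
- red_line (a point): middle of the one red line on the top face of the fixed dark steel plate (4 mm thick, 300 x 420 mm); a flat mark, 3 mm wide, 400 mm long. y runs along the line, +x is square to it, away from the robot. The plate's near edge is 180 mm before the line, its far edge 120 mm beyond. The blanks start side by side before the line, about 120 mm apart. Thin grey lines mean nothing.
- horn: the dark brown horn blank, a loose plain block of 54 x 84 x 28 mm (x, y, z); a bystander on the plate, to be left where it is. Origin at the centre of its underside.
- stone: the grey-green soapstone blank, a loose plain block of 54 x 84 x 28 mm (x, y, z); a bystander on the plate, to be left where it is. Origin at the centre of its underside.
There are look-alikes about, which are no part of the job. Leave any blue or yellow look-alike of the bone alone.

How it is judged:
At the end, for the whole second after the job is handed in: The cream blank lies flat and at rest on the plate, the middle of its far long edge within 12 mm of the red line (its centre 27 mm short of the line, plus or minus 12 mm) and within 180 mm sideways of the line's middle, its edge within 10 degrees of parallel to the line (x of bone in the frame of red_line between -0.039 and -0.015 m and y of bone in the frame of red_line between -0.18 and 0.18 m and angle between the x axis of bone and the x axis of red_line, either way round below 0.175 rad and angle between bone's own z axis and vertical below 0.1 rad and linear speed of bone below 0.01 m/s); the robot touches nothing.
It fails at once if the cream blank is pushed more than 20 mm past the red line (x of bone in the frame of red_line above -0.007 m).
It fails at once if the cream blank is lifted more than 15 mm off the plate (height (world z) of bone above 0.019 m).
It fails at once if the dark brown blank is moved by more than 15 mm (distance of horn from where it was at the start of the episode above 0.015 m).
It fails at once if the grey-green blank is moved by more than 15 mm (distance of stone from where it was at the start of the episode above 0.015 m).
It also fails if it takes over 34 s, if anything falls off the work surface, if the arm or the gripper's body presses on something with over 40 N, if the wrist force passes 120 N, or if a joint passes its speed limit or range.

## Robot

A 6-joint arm with a two-finger parallel gripper is mounted at the origin on the work surface. World frame = base frame: x ahead of the robot, y to its left, z up, the work surface at z = 0. Lengths are in m, angles in rad, forces in N, time in s.
With the tool pointing down it reaches from about 0.375 to 0.9 m from the base axis. Payload 3.1 kg.
Tool frame: the origin (TCP) lies between the finger pads; the fingertips stand 22 mm ahead of it and the grasp point (between the pads) lies 3 mm ahead of it; z points along the fingers, y is the line along which they close (so a half turn about z gives the same grasp; the last joint's range is limited). The gripper opens to 87 mm and grips with 3 to 60 N. Pads are 19 mm wide; open, the fingers measure 117 mm over their backs; the gripper's body (75 mm by 190 mm) begins 51 mm behind the grasp point.
Start: joints at [-1.286, 0.527, 1.433, -0, 1.181, -0.178], TCP at [0.279, -0.559, 0.245] pointing down, gripper open.
Joint ranges: [-3.08, 3.08], [-0.75, 2.2], [0.22, 2.44], [-1.43, 4.57], [0, 2.65], [-2.85, 2.85]. Speed limits (rad/s): [2.79, 2.79, 3.14, 3.14, 3.14, 3.14].

## Interface

Orientations are given as a unit quaternion [x, y, z, w].
In Python, from rig import get_obs, camera, get_calibration, hand_in, cut_out gives the robot as it stands.
- The arm moves only by the shell command python3 -m inch 'ROWS' [OPENING] [FORCE]. ROWS is JSON, one flat list of numbers, 6 for each row, row after row: the shift along the tool's x, y, z scaled (see below), then the turn, a rotation vector about the tool's x, y, z scaled (see below). A call has 1 to 20 rows; each row is the pose to reach, as a shift and turn from the pose commanded when the call began, along the tool's axes at that moment; what a row does not reach only later rows make up. The controller multiplies each number of a shift by 0.08 m and each number of a turn by 90 degrees. A row lasts 1/12 s, in which the tool goes at most 41.7 mm and 7.16 degrees, less where a joint would pass 70% of its speed; a pose out of reach is approached as far as the arm can. A call with a number of a shift or a turn outside -1 to 1 is refused whole. A call with a gripper value outside its range is refused whole. OPENING is the finger opening in mm, from 0 to 87, set as the call begins (- or left out, the last holds). The fingers move at their own pace and stop on an object; FORCE is the grip in N (left out, the last holds). Time passes only in rows, so rows that repeat a pose let the fingers close. It gives the time, the measured TCP pose, the force, the opening and the grip force at its end, in the units of the state.
- get_obs(): the state, without advancing time (a new reading comes with each control period).
- camera(name): name is "scene" or "top" or "wrist"; returns the picture (400x640x3 uint8, red, green, blue); there is no depth.
- get_calibration(name): a dict with "vertical_fov" (degrees; the focal length in pixels is half the picture's height over the tangent of half this angle, whatever the lens; pixels are square), "cx", "cy" (the principal point, pixels), "D" ([k1, k2, p1, p2, k3] as OpenCV has them; the pictures are not rectified), "T" (4x4, takes a point from camera to world coordinates). Camera axes: x right, y down, z forward; pixel columns grow to the right and rows downward; lengths in m; the calibration is good to about 2 mm. A picture is of the moment at which its call begins: read the wrist's pose just before it. get_calibration takes no time and is no camera call; for the wrist camera it gives the pose at the moment of the call.
- hand_in(): hands the job in; it is judged then, once.
Trained networks look in the newest picture that a camera, given by its name, has taken for a name from the list of things; names that differ only in an ending like _2 or _b are one class to them, and where a whole thing is asked for, a point or a joint stands for the part that bears it (a point fixed in the world has none). Each returns a list of dicts, best first, with "conf" (0 to 1); they miss things now and then, are a little off and sometimes report something else, mostly with a low value. They report only what shows in the picture. A call takes as long as a camera call. They do not tell look-alikes from the thing itself.
- cut_out(camera, thing): "region" (400x640 bool, what is visible of it) and "bbox" ([left, top, right, bottom] in pixels, round what is visible of it).
The state is a dict: "time": time; "q": joint angles; "joint_velocities": joint speeds; "joint_torque": joint torques, N m; "position": TCP position; "tool_rot": TCP orientation; "ft_force": force on the tool from outside, world axes, zero at the start; "moment": the same for the moment, N m; "grip_width": finger opening in m; "grip_force": force on a finger pad.
Only numpy, scipy, OpenCV 4.12 (cv2) and the standard library are available. Lean on these libraries where they do the work, as an engineer would, in place of code of your own. Each camera call takes 0.05 s, during which the arm holds its last target. There are 200 camera calls.

## Working session

There is one attempt and no reset: what is moved stays moved. The work goes in short steps, Python scripts to look and compute and a shell command to move; the robot and the scene stay as the last step left them, time stands still between calls to the robot, and variables do not carry over. Pictures are saved under pics/ and viewed, at most 10 in all, crops included, and the job is handed in when it is done.

```bash
mkdir -p pics
cat > h.py <<'E'
import numpy as np,cv2
from rig import *
def cal(n):
    c=get_calibration(n);f=200/np.tan(np.radians(c["vertical_fov"])/2)
    return np.array([[f,0,c["cx"]],[0,f,c["cy"]],[0,0,1]]),np.array(c["D"],float),np.array(c["T"])
def px2w(n,p,z):
    K,D,T=cal(n)
    u=cv2.undistortPoints(np.array(p,float).reshape(-1,1,2),K,D).reshape(-1,2)
    d=np.c_[u,np.ones(len(u))]@T[:3,:3].T
    return T[:3,3]+d*((z-T[2,3])/d[:,2])[:,None]
def snap(n,f):
    im=camera(n);cv2.imwrite("pics/"+f,im[:,:,::-1]);return im
E
python3 - <<'E'
from h import *
im=snap("top","top1.png")
for t in ["bone","horn","stone"]:
    for r in cut_out("top",t)[:3]:
        m=r["region"];print(t,round(r["conf"],2),r["bbox"],im[m].mean(0).round(),m.sum())
        (c,s,a)=cv2.minAreaRect(np.argwhere(m)[:,::-1].astype(np.float32))
        print(px2w("top",cv2.boxPoints((c,s,a)),.032)[:,:2].round(3).tolist())
o=get_obs();print(o["position"],o["tool_rot"],o["time"])
E
```

```text
bone 0.97 [279.7, 133.6, 319.0, 161.1] [211. 210. 168.] 954
[[0.644, -0.084], [0.642, -0.167], [0.585, -0.166], [0.586, -0.083]]
bone 0.95 [198.6, 225.7, 238.7, 265.7] [ 86. 110. 165.] 942
[[0.414, 0.104], [0.448, 0.059], [0.383, 0.008], [0.348, 0.053]]
bone 0.9 [144.9, 267.7, 188.9, 300.6] [208. 185.  68.] 1030
[[0.339, 0.222], [0.354, 0.132], [0.299, 0.122], [0.284, 0.212]]
horn 0.87 [228.9, 134.2, 266.7, 170.8] [72. 51. 40.] 989
[[0.612, 0.043], [0.644, -0.036], [0.59, -0.057], [0.559, 0.022]]
stone 0.75 [181.1, 165.4, 221.9, 188.2] [102. 122. 101.] 999
[[0.58, 0.144], [0.578, 0.058], [0.523, 0.059], [0.525, 0.144]]
[ 0.27891719 -0.55885131  0.24393028] [ 9.73352296e-01  2.29313884e-01 -3.56997141e-05 -6.70795650e-04] 0.2
```

View pics/top1.png

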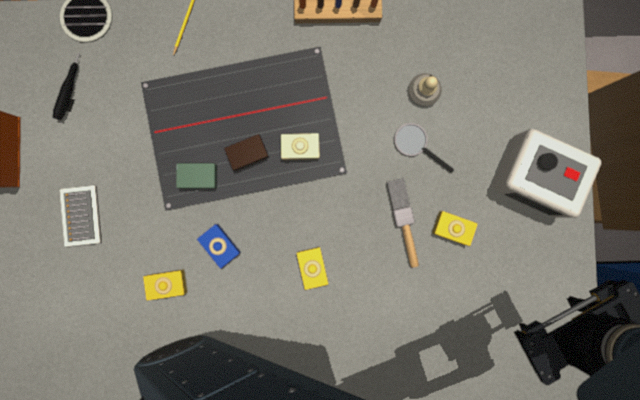

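The top view shows the cream bone at px (300,147), with the horn at (247,153) and the stone at (196,176) to its left. The red line runs from (155,131) to (327,98). The blue and yellow look-alikes are all off the plate. Next I fit the line and express everything in its frame.

```bash
cat > m.py <<'E'
from h import *
def line(n,im):
    i=im.astype(int);m=(i[...,0]>110)&(i[...,1]<70)&(i[...,2]<80)
    k,l,s,c=cv2.connectedComponentsWithStats(cv2.dilate(m.astype(np.uint8),np.ones((3,3))))
    # longest component
    j=1+np.argmax(np.hypot(s[1:,2],s[1:,3])); p=np.argwhere(m&(l==j))[:,::-1]
    w=px2w(n,p,.004)[:,:2]
    vx,vy,x,y=cv2.fitLine(w.astype(np.float32),cv2.DIST_HUBER,0,.001,.001).ravel()
    d=np.array([vx,vy])*(1 if vy>0 else -1); t=(w-[x,y])@d
    return np.array([x,y])+d*(t.min()+t.max())/2,d,np.ptp(t)
def rect(n,m,z):
    w=px2w(n,np.argwhere(m)[:,::-1],z)[:,:2]
    return cv2.minAreaRect((w*1000).astype(np.float32))
def show(n,im):
    c,d,L=line(n,im);nx=np.array([d[1],-d[0]])
    print("line mid",c.round(4),"yaw deg",np.degrees(np.arctan2(nx[1],nx[0])).round(2),"len",L.round(3))
    for t in ["bone","horn","stone"]:
        for r in cut_out(n,t):
            m=r["region"];col=im[m].mean(0)
            if t=="bone" and (col.min()<120): continue
            # mask mixes top face & sides, so use top plane
            R=rect(n,m,.032);b=cv2.boxPoints(R)/1000-c
            print(t,round(r["conf"],2),"ctr",np.round(R[0],1),"size",np.round(R[1],1),"ang",round(R[2],1),"lineframe corners mm",np.c_[b@nx,b@d].__mul__(1000).round().tolist(),"ctr",((np.array(R[0])/1000-c)@np.c_[nx,d]*1000).round(1))
E
python3 - <<'E'
from m import *
show("top",camera("top"))
o=get_obs();from scipy.spatial.transform import Rotation as R
print(R.from_quat(o["tool_rot"]).as_matrix().round(3).tolist(),o["time"])
E
```

```text
line mid [0.6937 0.0096] yaw deg 10.4 len 0.397
bone 0.88 ctr [ 612.  -126.1] size [81.7 57.7] ang 89.0 lineframe corners mm [[-141.0, -153.0], [-85.0, -164.0], [-69.0, -84.0], [-125.0, -73.0]] ctr [-104.9 -118.7]
horn 0.8 ctr [600.7  -6.8] size [59.7 84.9] ang 20.8 lineframe corners mm [[-131.0, 37.0], [-116.0, -46.0], [-57.0, -36.0], [-73.0, 48.0]] ctr [-94.5   0.7]
horn 0.66 ctr [551.2 100.3] size [88.3 55.1] ang 88.9 lineframe corners mm [[-160.0, 77.0], [-106.0, 66.0], [-88.0, 153.0], [-142.0, 164.0]] ctr [-123.9  114.9]
stone 0.64 ctr [552.3 101.4] size [86.2 52.9] ang 88.9 lineframe corners mm [[-157.0, 79.0], [-105.0, 68.0], [-88.0, 153.0], [-140.0, 163.0]] ctr [-122.6  115.8]
[[0.895, 0.446, -0.0], [0.446, -0.895, 0.0], [0.0, -0.0, -1.0]] 0.4
```

```bash
python3 -m inch '[0.25,-0.15,0,0,0,0.045, 0.5,-0.3,0,0,0,0.09, 0.75,-0.45,0,0,0,0.135, 1,-0.6,0,0,0,0.179, 1,-0.6,0,0,0,0.179]' 50
for i in 1; do python3 -m inch '[0.28,-0.31,0,0,0,0, 0.57,-0.62,0,0,0,0, 0.85,-0.93,0,0,0,0]'
python3 -m inch '[0.28,-0.31,0,0,0,0, 0.57,-0.62,0,0,0,0, 0.85,-0.93,0,0,0,0]'
python3 -m inch '[0.28,-0.31,0,0,0,0, 0.57,-0.62,0,0,0,0, 0.85,-0.93,0,0,0,0]'
python3 -m inch '[0.28,-0.31,0,0,0,0, 0.57,-0.62,0,0,0,0, 0.85,-0.93,0,0,0,0, 0.85,-0.93,0,0,0,0, 0.85,-0.93,0,0,0,0]'; done
python3 - <<'E'
from m import *
o=get_obs();print(o["position"],o["tool_rot"])
im=snap("wrist","w1.png")
try: show("wrist",im)
except Exception as e: print(e)
E
```

```text
time: 0.82
position: [0.3309, -0.4763, 0.2444]
tool_rot: [0.996, 0.091, 0.0, -0.002]
ft_force: [-0.2, 0.3, 0.1]
grip_width: 0.0619
grip_force: 0.0
time: 1.07
position: [0.383, -0.3949, 0.2446]
tool_rot: [0.996, 0.09, 0.0, 0.0]
ft_force: [0.8, 0.8, 0.5]
grip_width: 0.0509
grip_force: 0.0
time: 1.32
position: [0.4368, -0.3089, 0.2448]
tool_rot: [0.996, 0.091, 0.0, 0.0]
ft_force: [0.8, -0.3, -0.1]
grip_width: 0.05
grip_force: 0.0
time: 1.57
position: [0.4904, -0.2234, 0.2448]
tool_rot: [0.996, 0.091, 0.0, 0.0]
ft_force: [1.2, 0.6, 0.4]
grip_width: 0.0501
grip_force: 0.0
time: 1.98
position: [0.5438, -0.1377, 0.2446]
tool_rot: [0.996, 0.093, 0.0, 0.0]
ft_force: [0.5, -0.8, 0.2]
grip_width: 0.05
grip_force: 0.0
[ 0.54375309 -0.13768536  0.24459281] [9.95692084e-01 9.27207470e-02 1.12135166e-04 3.51989397e-04]
line mid [0.6927 0.0046] yaw deg 10.36 len 0.399
bone 0.59 ctr [ 613.8 -129.8] size [54.6 83.1] ang 0.4 lineframe corners mm [[-121.0, -72.0], [-136.0, -154.0], [-82.0, -164.0], [-68.0, -82.0]] ctr [-101.8 -118. ]
horn 0.62 ctr [603.8 -13.7] size [54.3 88.2] ang 20.9 lineframe corners mm [[-126.0, 36.0], [-109.0, -50.0], [-56.0, -40.0], [-72.0, 46.0]] ctr [-90.7  -2. ]
```

View pics/w1.png

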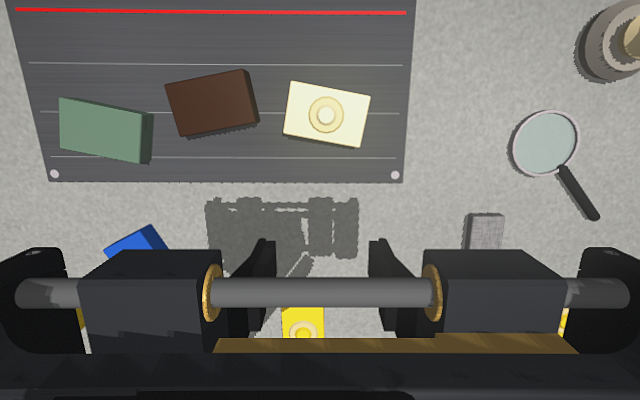

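The wrist view shows the bone at px (326,113), clear of the horn at (212,103), and the line at row 12. The tool is square to the line and behind the bone. Next I go down and push part of the way.

```bash
python3 -m inch '[0,0.06,0.45,0,0,0, 0,0.06,0.9,0,0,0]'
python3 -m inch '[0,0,0.45,0,0,0, 0,0,0.9,0,0,0]'
python3 -m inch '[0,0,0.3,0,0,0, 0,0,0.6,0,0,0, 0,0,0.83,0,0,0, 0,0,0.83,0,0,0, 0,0,0.83,0,0,0]' | head -3
python3 -m inch '[0.1,0,0,0,0,0, 0.15,0,0,0,0,0, 0.2,0,0,0,0,0, 0.25,0,0,0,0,0, 0.3,0,0,0,0,0, 0.35,0,0,0,0,0, 0.4,0,0,0,0,0, 0.45,0,0,0,0,0, 0.5,0,0,0,0,0, 0.55,0,0,0,0,0, 0.6,0,0,0,0,0, 0.65,0,0,0,0,0, 0.7,0,0,0,0,0, 0.75,0,0,0,0,0, 0.75,0,0,0,0,0, 0.75,0,0,0,0,0]'
python3 - <<'E'
from m import *
im=snap("wrist","w2.png")
try: show("wrist",im)
except Exception as e: print(e)
show("top",camera("top"))
E
```

```text
time: 2.35
position: [0.5458, -0.1466, 0.1743]
tool_rot: [0.996, 0.09, 0.004, 0.002]
ft_force: [0.6, -0.3, -1.4]
grip_width: 0.0499
grip_force: 0.0
time: 2.52
position: [0.5436, -0.1452, 0.0997]
tool_rot: [0.996, 0.09, 0.001, 0.001]
ft_force: [-0.5, 0.9, 0.2]
grip_width: 0.0499
grip_force: 0.0
time: 2.93
position: [0.543, -0.1444, 0.0335]
tool_rot: [0.996, 0.09, -0.001, -0.001]
time: 4.27
position: [0.604, -0.1326, 0.0342]
tool_rot: [0.996, 0.091, 0.001, 0.0]
ft_force: [-0.1, 0.3, 0.3]
grip_width: 0.0502
grip_force: 0.0
line mid [ 0.7085 -0.0782] yaw deg 10.49 len 0.229
bone 0.66 ctr [ 640.4 -119.3] size [55.5 83.3] ang 10.4 lineframe corners mm [[-102.0, 14.0], [-102.0, -70.0], [-47.0, -70.0], [-47.0, 14.0]] ctr [-74.5 -28. ]
horn 0.93 ctr [608.8 -19.4] size [51.2 87.9] ang 21.8 lineframe corners mm [[-121.0, 114.0], [-104.0, 28.0], [-54.0, 38.0], [-71.0, 124.0]] ctr [-87.4  75.9]
line mid [0.677  0.0989] yaw deg 10.5 len 0.211
stone 0.6 ctr [572.  138.6] size [12.5 23.2] ang 50.8 lineframe corners mm [[-108.0, 63.0], [-93.0, 45.0], [-84.0, 53.0], [-99.0, 71.0]] ctr [-96.1  58.1]
```

View pics/w2.png

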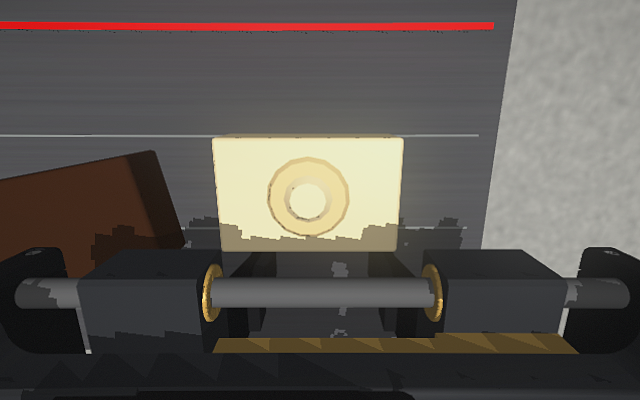

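The wrist view shows the bone square to the line, with its far edge at row 137 and the line at row 26. The horn at the left is untouched. About 47 mm remain.

```bash
python3 -m inch '[0.04,0,0,0,0,0, 0.08,0,0,0,0,0, 0.12,0,0,0,0,0, 0.16,0,0,0,0,0, 0.2,0,0,0,0,0, 0.24,0,0,0,0,0, 0.28,0,0,0,0,0, 0.32,0,0,0,0,0, 0.36,0,0,0,0,0, 0.4,0,0,0,0,0, 0.44,0,0,0,0,0, 0.47,0,0,0,0,0, 0.5,0,0,0,0,0, 0.52,0,0,0,0,0, 0.54,0,0,0,0,0, 0.56,0,0,0,0,0, 0.57,0,0,0,0,0, 0.57,0,0,0,0,0]'
python3 -m inch '[-0.1,0,0,0,0,0, -0.25,0,0,0,0,0, -0.4,0,0,0,0,0, -0.4,0,0,0,0,0]'
python3 -m inch '[0,0,-0.3,0,0,0, 0,0,-0.7,0,0,0, 0,0,-1,0,0,0]'
python3 -m inch '[-0.4,0,-0.3,0,0,0, -0.7,0,-0.7,0,0,0, -1,0,-1,0,0,0, -1,0,-1,0,0,0, -1,0,-1,0,0,0]'
python3 - <<'E'
from m import *
im=snap("wrist","w3.png")
show("wrist",im)
print(get_obs()["time"])
E
```

```text
time: 6.17
position: [0.6481, -0.1243, 0.0342]
tool_rot: [0.996, 0.091, 0.0, 0.0]
ft_force: [0.3, -0.6, -1.6]
grip_width: 0.0498
grip_force: 0.3
time: 6.5
position: [0.6135, -0.1301, 0.034]
tool_rot: [0.996, 0.09, -0.001, -0.001]
ft_force: [-1.0, -0.2, 1.0]
grip_width: 0.0499
grip_force: 0.0
time: 6.75
position: [0.6171, -0.1305, 0.1158]
tool_rot: [0.996, 0.09, 0.001, 0.0]
ft_force: [-0.1, -1.8, -1.0]
grip_width: 0.05
grip_force: 0.0
time: 7.17
position: [0.5382, -0.1453, 0.1962]
tool_rot: [0.996, 0.09, 0.002, 0.001]
ft_force: [0.8, 0.1, -0.3]
grip_width: 0.0498
grip_force: 0.0Traceback (most recent call last):
  File "<stdin>", line 3, in <module>
  File "m.py", line 15, in show
    c,d,L=line(n,im);nx=np.array([d[1],-d[0]])
          ~~~~^^^^^^
  File "m.py", line 6, in line
    j=1+np.argmax(np.hypot(s[1:,2],s[1:,3])); p=np.argwhere(m&(l==j))[:,::-1]
        ~~~~~~~~~^^^^^^^^^^^^^^^^^^^^^^^^^^^
    return _wrapfunc(a, 'argmax', axis=axis, out=out, **kwds)
    return bound(*args, **kwds)
ValueError: attempt to get argmax of an empty sequence
```

View pics/w3.png

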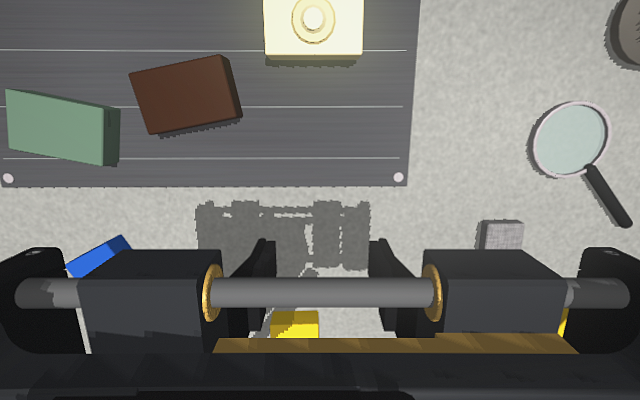

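The line is out of the wrist view now: the bone is at px (313,28), square and clear of the gripper, and the horn and stone haven't moved. I raise the arm and move forward for a check.

```bash
python3 -m inch '[0,0,-0.5,0,0,0, 0,0,-1,0,0,0]' | head -2
python3 -m inch '[0.4,0,0,0,0,0, 0.75,0,0,0,0,0, 0.75,0,0,0,0,0, 0.75,0,0,0,0,0, 0.75,0,0,0,0,0]'
python3 - <<'E'
from m import *
im=snap("wrist","w4.png")
show("wrist",im)
print(get_obs()["time"])
E
```

```text
time: 7.38
position: [0.5367, -0.1436, 0.2712]
time: 7.8
position: [0.5961, -0.1331, 0.2721]
tool_rot: [0.996, 0.091, -0.002, -0.001]
ft_force: [-0.4, -0.4, -0.7]
grip_width: 0.0499
grip_force: 0.0
line mid [0.6826 0.062 ] yaw deg 10.44 len 0.287
bone 0.91 ctr [ 683.5 -111.7] size [53.4 83.4] ang 10.4 lineframe corners mm [[-57.0, -129.0], [-57.0, -213.0], [-4.0, -213.0], [-4.0, -129.0]] ctr [ -30.6 -170.9]
stone 0.81 ctr [556.7  95.8] size [94.1 61.2] ang 89.2 lineframe corners mm [[-157.0, 16.0], [-97.0, 4.0], [-79.0, 96.0], [-139.0, 108.0]] ctr [-117.7   56. ]
8.0
```

View pics/w4.png

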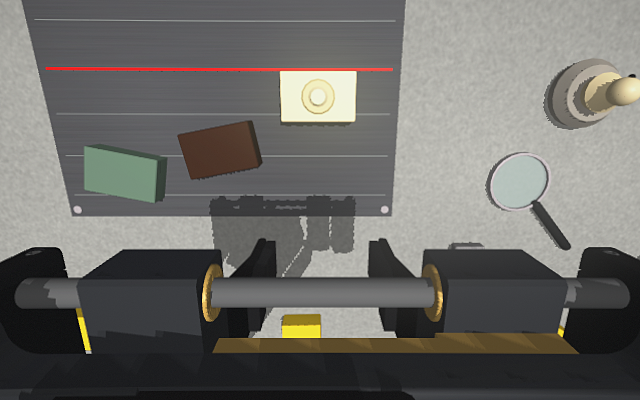

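The view shows the bone's far edge lying along the red line (row 70). Its centre measures about 30 mm short of the line (target 27 ± 12), and it is parallel to within 0.1°. The horn and stone are undisturbed and nothing touches the gripper.

```bash
python3 -c "from rig import hand_in;print(hand_in())"
```

```text
the job is handed in; nothing more can be done
None
```

I pushed the cream bone blank flat to the red line and handed the job in at about 8 s. Its far edge lies along the line, about 4 mm short and parallel, and the horn and stone blanks look unmoved; no verdict was returned.

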